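Set the torch gas valve two turns open

TASK

One of the two torch gas valves on the goldsmith's bench has the green gas cartridge standing on its plate. On that valve only, take hold of the wheel's red crank handle, turn the wheel clockwise until it is fully closed against its stop and pause there briefly, then back it off exactly two full turns counterclockwise and finish standing still, still gripping the handle there. Leave the other valve's wheel, both cartridges and everything else on the bench alone.

Things in the scene. Friction and masses are not known exactly. Their poses are not given: they have to be found in the camera images.
- valve_a: Left (+y) torch gas valve, fixed: aluminium plate 250 x 100 x 12 mm with a brass valve body and a dark steel handwheel, 122 mm across, rim top 97 mm above the bench. Origin: on the bench surface, on the wheel's vertical axis; its +x points to the plate's far end, where a black rubber pad (60 mm wide, 18 mm high, centre 145 mm from the axis) carries a cartridge.
- wheel_a (a joint): Turn of the left valve's handwheel about its vertical axis, rad: 0 = fully closed, against a hard stop; opens counterclockwise seen from above (value grows), 6.283 per turn, up to 32. Friction about 0.07 N m (1.5 N at the crank handle); stays where it is left. Open by 1.2 to 6.2 at the start.
- crank_a: The red plastic crank handle standing upright on the left valve's wheel, its centre line 50 mm from the wheel's axis: a straight round grip 16 mm in diameter, 45 mm tall, from 98 to 143 mm above the bench. It spins freely about its own upright axis, so a gripper can carry it round without turning. Origin: centre of its lower end.
- handle_a (a point): Middle of the left valve's red crank handle, 120.5 mm above the bench; turns with the wheel.
- pad_a (a point): Centre of the top of the left valve's rubber cartridge pad, 18 mm above the bench.
- valve_b: Right (-y) torch gas valve, fixed: aluminium plate 250 x 100 x 12 mm with a brass valve body and a dark steel handwheel, 122 mm across, rim top 97 mm above the bench. Origin: on the bench surface, on the wheel's vertical axis; its +x points to the plate's far end, where a black rubber pad (60 mm wide, 18 mm high, centre 145 mm from the axis) carries a cartridge.
- wheel_b (a joint): Turn of the right valve's handwheel about its vertical axis, rad: 0 = fully closed, against a hard stop; opens counterclockwise seen from above (value grows), 6.283 per turn, up to 32. Friction about 0.07 N m (1.5 N at the crank handle); stays where it is left. Open by 1.2 to 6.2 at the start.
- crank_b: The red plastic crank handle standing upright on the right valve's wheel, its centre line 50 mm from the wheel's axis: a straight round grip 16 mm in diameter, 45 mm tall, from 98 to 143 mm above the bench. It spins freely about its own upright axis, so a gripper can carry it round without turning. Origin: centre of its lower end.
- handle_b (a point): Middle of the right valve's red crank handle, 120.5 mm above the bench; turns with the wheel.
- pad_b (a point): Centre of the top of the right valve's rubber cartridge pad, 18 mm above the bench.
- green_cartridge: Green gas cartridge with a brass neck, 44 mm in diameter, 88 mm tall, 0.2 to 0.42 kg, standing loose on one of the two pads; the valve on the same plate is the one to set. Origin: centre of its underside.
- grey_cartridge: Grey empty cartridge of the same shape and size, standing loose on the other pad. Origin: centre of its underside.
- bench_block: Square polished steel bench block, 70 x 70 x 28 mm, between the two valves, a small gold ring lying on it. Origin: centre of its underside. Leave alone.
- flux_bottle: White plastic bottle, 60 mm in diameter, 100 mm tall, on the left of the bench. Origin: centre of its underside. Leave alone.
- polish_jar: Small jar with a blue cap, 56 mm in diameter, 50 mm tall, on the right of the bench. Origin: centre of its underside. Leave alone.
- hammer: Jeweller's hammer, 220 mm long, lying on the left of the bench. Leave alone.
- screwdriver: Small screwdriver with a wooden handle, 160 mm long, lying near the robot. Leave alone.

How it is judged:
By the outcome, as a careful person would: the job done as asked, in the order asked, and still so for the second after the job is handed in, while the arm keeps its last pose, push and grip.
It also fails if it takes over 58 s, if anything falls off the work surface, if the arm or the gripper's body presses on something with over 40 N, if the wrist force passes 120 N, or if a joint passes its speed limit or range.

ROBOT

A 7-joint arm with a two-finger parallel gripper is mounted at the origin on the work surface. World frame = base frame: x ahead of the robot, y to its left, z up, the work surface at z = 0. Lengths are in mm, angles in rad, forces in N, time in s.
With the tool pointing down it reaches from about 400 to 875 mm from the base axis. Payload 4.4 kg.
Tool frame: the origin (TCP) lies at the very end of the fingers, on their centre line; the grasp point (between the pads) lies 19 mm behind it; z points along the fingers, x is the direction in which the jaws open and shut, and the axes are right-handed (so a half turn about z gives the same grasp; the last joint's range is limited). The gripper opens to 85 mm and grips with 20 to 120 N. Pads are 22 mm wide; open, the fingers measure 114 mm over their backs; the gripper's body (76 mm by 85 mm) begins 54 mm behind the grasp point. The pads swing forward as they close: fully open they stand 13 mm farther back than shut.
Start: joints at [-0.066, 0.628, 0.038, 1.517, -0.027, 0.996, -0.02], TCP at [650.014, 0.028, 209.413] pointing down, gripper open.
Joint ranges: [-3.06, 3.06], [-0.37, 2.12], [-1.25, 1.32], [0.18, 2.47], [-1.1, 4.24], [0.23, 1.98], [-2.94, 2.94]. Speed limits (rad/s): [2.57, 2.57, 3.14, 3.14, 3.14, 3.14, 3.14].

INTERFACE

Orientations are given as [roll, pitch, yaw] about the fixed x, y, z axes, in that order (R = Rz(yaw) Ry(pitch) Rx(roll)).
In Python, from cell import * gives the robot as it stands. The module is installed in compiled form; this text tells all that it offers.
- The arm moves only by the tool play_rows, never from a script. Its argument "targets" is a list of rows, each an object with "slide": the shift along the tool's x, y, z in mm, a list of three; "turn": the turn, a rotation vector about the tool's x, y, z in degrees, a list of three; "hand": the finger opening in mm, from 0 to 85.4. A call has 1 to 5 rows; each row shifts and turns the commanded pose from where the row before left it, along the tool's axes as they then stand; what a row does not reach is not made up. A row lasts 1/8 s, in which the tool goes at most 62.5 mm and 10.7 degrees, less where a joint would pass 70% of its speed; a pose out of reach is approached as far as the arm can. A call is refused whole if a number of a shift passes 62.5 or a number of a turn 10.7, either way. A call with a gripper value outside its range is refused whole. The fingers move at their own pace and stop on an object; the grip force is fixed at half the most. Time passes only in rows, so rows that do not move let the fingers close. It gives the time, the measured TCP pose, the force and the opening at its end, in the units of the state.
- read_state(): the state, without advancing time (a new reading comes with each control period).
- get_image(name): name is "scene" or "side" or "wrist"; returns (picture, depth): 420x560x3 uint8, blue, green, red; 420x560 float32, mm along the optical axis (not along the pixel's ray), 0 where there is no reading.
- calibration(name): a dict with "K" (3x3 intrinsics, pixels), "D" ([k1, k2, p1, p2, k3] as OpenCV has them; the pictures are not rectified), "R" (3x3) and "t" (3): a world point X has camera coordinates R X + t. Camera axes: x right, y down, z forward; pixel columns grow to the right and rows downward; lengths in mm; the calibration is good to about 2 mm. A picture is of the moment at which its call begins: read the wrist's pose just before it. calibration takes no time and is no camera call; for the wrist camera it gives the pose at the moment of the call.
- finish_job(): hands the job in, once; it reports no verdict.
The state is a dict: "clock": time; "qpos": joint angles; "qd": joint speeds; "tau": joint torques, N m; "eef_pos": TCP position; "tool_rot": TCP orientation; "force": force on the tool from outside, world axes, zero at the start; "torque": the same for the moment, N m; "width": finger opening in mm.
Only numpy, scipy, OpenCV 4.12 (cv2) and the standard library are available. Lean on these libraries where they do the work, as an engineer would, in place of code of your own. Each camera call takes 0.05 s, during which the arm holds its last target.

## Working session

There is one attempt and no reset: what is moved stays moved. The work goes in short steps, Python scripts to look and compute and a tool call to move; the robot and the scene stay as the last step left them, time stands still between calls to the robot, and variables do not carry over. Pictures are saved under pics/ and viewed, and the job is handed in when it is done.

Besides the shell and the picture viewer there is one more tool, called after "Call:" as name(argument=value, ...) on one line, values as JSON. play_rows: Moves the arm, as the interface text tells. Its arguments: {"type":"object","properties":{"targets":{"type":"array"}},"required":["targets"]}

```bash
ls; mkdir -p pics
python3 - <<'E'
from cell import *
import cv2
s=read_state();print(s)
for n in("scene","side","wrist"):
    c=calibration(n);p,d=get_image(n);cv2.imwrite(f"pics/{n}0.png",p)
    import numpy as np
    np.savez(f"{n}0.npz",p=p,d=d,**{k:np.array(v) for k,v in c.items()})
    print(n,c)
E
```

```text
pics
{'clock': 0.0, 'qpos': array([-0.06582444,  0.62933539,  0.03844637,  1.51835988, -0.02702488,
        0.9962737 , -0.01998867]), 'qd': array([ 6.79254928e-04,  2.14193713e-03, -1.70591952e-03,  1.94808649e-03,
       -6.41470335e-04, -7.77079327e-04, -6.04537515e-05]), 'tau': array([-1.11932164e-03, -5.63405585e+01,  1.22606792e+00, -1.93450052e+01,
        1.09587883e-02,  1.05136272e-02, -8.84369996e-06]), 'eef_pos': array([6.49348111e+02, 4.98481554e-02, 2.08498741e+02]), 'tool_rot': array([3.14158726e+00, 1.85842235e-03, 1.88430856e-05]), 'force': array([0.22528665, 0.38239995, 0.7426051 ]), 'torque': array([ 0.0295251 ,  0.00777232, -0.02680244]), 'width': 85.3166255261971}
scene {'K': array([[426.48236689,   0.        , 276.51239967],
       [  0.        , 426.48236689, 207.98637054],
       [  0.        ,   0.        ,   1.        ]]), 'D': array([-0.12179874,  0.        ,  0.        ,  0.        ,  0.        ]), 'R': array([[ 0.64852204,  0.76116504, -0.00685178],
       [ 0.50506187, -0.43701859, -0.7442629 ],
       [-0.56950126,  0.47921032, -0.66785162]]), 't': arra
[... 291 characters left out ...]
]), 'R': array([[ 0.95466306, -0.29766268,  0.00392032],
       [-0.21287066, -0.69180575, -0.68999339],
       [ 0.20809738,  0.65787668, -0.72380505]]), 't': array([-472.34801401,  177.76004925,  908.0889678 ])}
wrist {'K': array([[330.7995595 ,   0.        , 279.57182172],
       [  0.        , 330.7995595 , 207.26593617],
       [  0.        ,   0.        ,   1.        ]]), 'D': array([-0.0543457,  0.       ,  0.       ,  0.       ,  0.       ]), 'R': array([[ 9.99998163e-01, -1.62127915e-04, -1.91001250e-03],
       [ 3.40119027e-04, -9.65599287e-01,  2.60034424e-01],
       [-1.88646555e-03, -2.60034596e-01, -9.65597458e-01]]), 't': array([-648.74531251,  -33.87947092,  378.86969911])}
```

View pics/scene0.png

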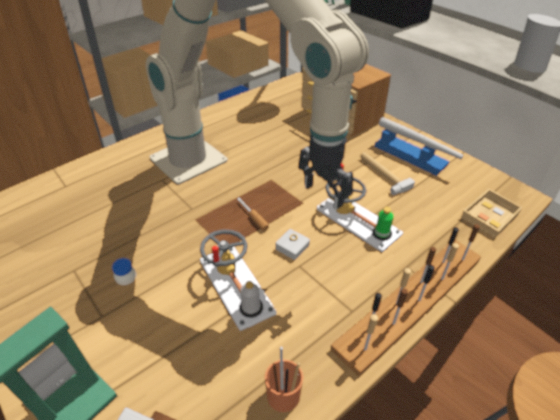

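View pics/side0.png

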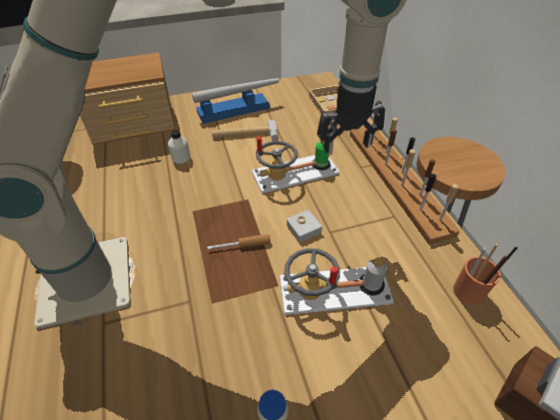

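View pics/wrist0.png

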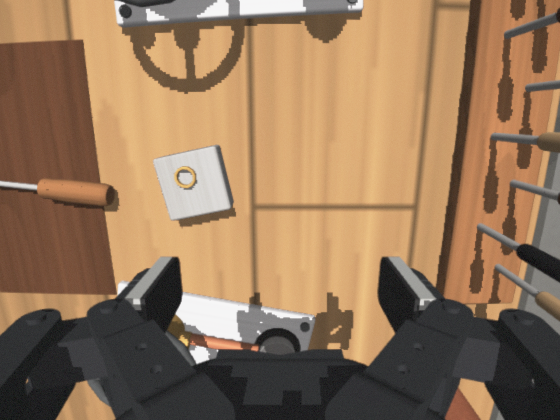

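The green cartridge stands on the left (+y) valve, so valve_a is the one to set. It shows at scene px (384,222) and side px (322,155). The red crank is at side px (260,145) and scene px (340,168), partly behind the gripper. Next I'll measure it.

```bash
cat > h.py <<'E'
import numpy as np,cv2
def ray(c,uv):
    n=cv2.undistortPoints(np.array(uv,float).reshape(-1,1,2),c['K'],c['D']).reshape(-1,2)
    d=np.c_[n,np.ones(len(n))]@c['R']; o=-c['R'].T@c['t']
    return o,d/np.linalg.norm(d,axis=1,keepdims=True)
def onz(c,uv,z):
    o,d=ray(c,uv); return o+d*((z-o[2])/d[:,2])[:,None]
def tri(rays):
    A=0;b=0
    for o,d in rays:
        P=np.eye(3)-np.outer(d,d);A=A+P;b=b+P@o
    x=np.linalg.solve(A,b)
    return x,[np.linalg.norm((np.eye(3)-np.outer(d,d))@(x-o)) for o,d in rays]
def proj(c,X):
    r,_=cv2.Rodrigues(c['R']);return cv2.projectPoints(np.array(X,float).reshape(-1,1,3),r,c['t'],c['K'],c['D'])[0].reshape(-1,2)
def red(p):
    h=cv2.cvtColor(p,cv2.COLOR_BGR2HSV)
    return (((h[...,0]<5)|(h[...,0]>174))&(h[...,1]>190)&(h[...,2]>90)).astype(np.uint8)
def comps(m,mn=8):
    n,l,s,ce=cv2.connectedComponentsWithStats(m)
    return [(s[i].tolist(),ce[i].round(1).tolist()) for i in range(1,n) if s[i][4]>=mn]
E
python3 - <<'E'
from h import *
for n in("scene","side"):
    c=np.load(n+"0.npz");print(n,comps(red(c['p'])))
    h=cv2.cvtColor(c['p'],cv2.COLOR_BGR2HSV);g=((abs(h[...,0].astype(int)-60)<15)&(h[...,1]>150)).astype(np.uint8)
    print('green',comps(g,40))
c=np.load("side0.npz");cv2.imwrite("pics/side_crop.png",cv2.resize(c['p'][110:210,220:360],None,fx=5,fy=5,interpolation=cv2.INTER_CUBIC))
c=np.load("scene0.npz");cv2.imwrite("pics/scene_crop.png",cv2.resize(c['p'][140:260,290:430],None,fx=5,fy=5,interpolation=cv2.INTER_CUBIC))
E
```

```text
scene [([213, 248, 5, 13, 31], [215.1, 252.3])]
green [([377, 212, 15, 21, 221], [384.1, 222.3])]
side [([258, 139, 3, 12, 36], [259.0, 144.5]), ([330, 271, 7, 13, 59], [332.6, 277.1])]
green [([316, 143, 12, 20, 173], [320.7, 153.8])]
```

View pics/side_crop.png

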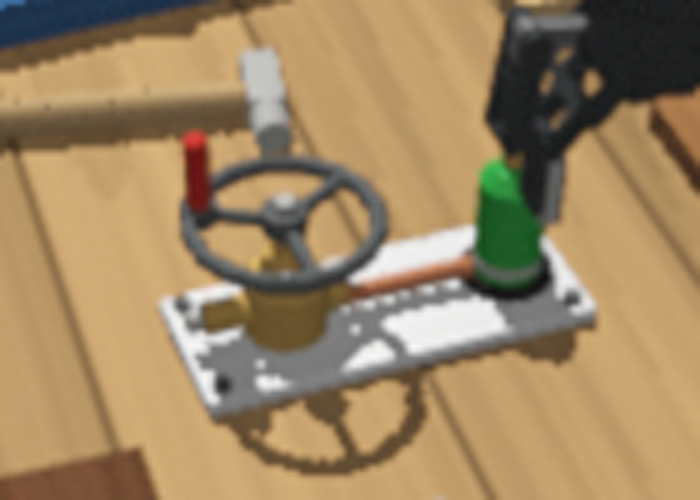

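View pics/scene_crop.png

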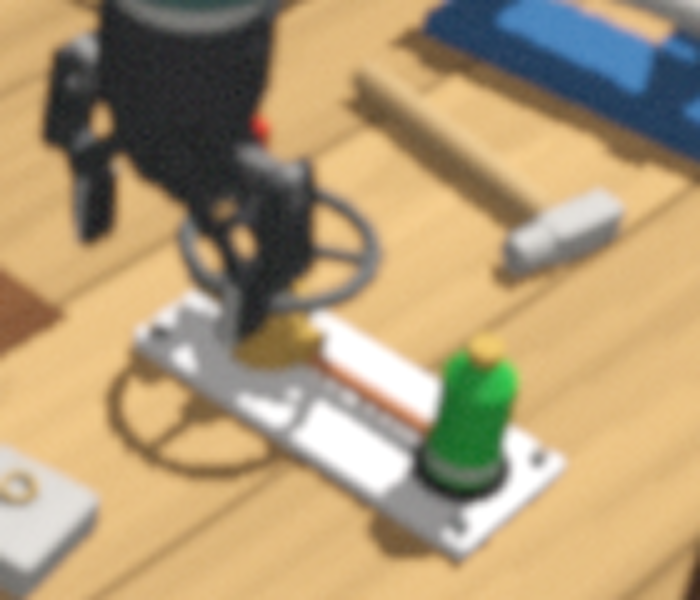

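Run:
```python
from h import *
c=np.load("side0.npz")
print(onz(c,[[277,155]],92),onz(c,[[277.2,151]],100), onz(c,[[256.4,153]],92),onz(c,[[297.4,155]],92))
print('handle',onz(c,[[259,137.5]],143),onz(c,[[259.5,151.5]],98),onz(c,[[259,144.5]],120.5))
print('pad',onz(c,[[323,165]],18))
```

```text
[[543.80089271 207.39363021  92.        ]] [[546.72936299 214.97549637 100.        ]] [[490.01158393 233.42539824  92.        ]] [[599.38395373 190.37636948  92.        ]]
handle [[500.20865345 235.06671166 143.        ]] [[498.53284074 230.04790177  98.        ]] [[498.79783177 233.17128748 120.5       ]]
pad [[690.96888006 207.81682714  18.        ]]
```

Call:
play_rows(targets=[{"slide":[-40,-43,0],"turn":[0,0,0],"hand":85},{"slide":[-40,-43,0],"turn":[0,0,0],"hand":85},{"slide":[-40,-43,0],"turn":[0,0,0],"hand":85},{"slide":[0,0,0],"turn":[0,0,0],"hand":85},{"slide":[0,0,0],"turn":[0,0,0],"hand":85}])

```text
clock: 0.78
eef_pos: [530.4, 128.6, 209.5]
tool_rot: [3.141, -0.001, 0.0]
force: [-0.4, -0.8, -0.1]
width: 85.0
```

```bash
cat > snap.py <<'E'
from cell import *
import cv2,sys,numpy as np
t=sys.argv[1]
print({k:np.round(v,3).tolist() for k,v in read_state().items() if k in('clock','eef_pos','tool_rot','force','torque','width','qpos')})
for n in sys.argv[2:]:
    c=calibration(n);p,d=get_image(n);cv2.imwrite(f"pics/{n}{t}.png",p)
    np.savez(f"{n}{t}.npz",p=p,d=d,**{k:np.array(v) for k,v in c.items()})
E
python3 snap.py 1 wrist side scene
```

```text
{'clock': 0.775, 'qpos': [-0.314, 0.478, 0.035, 1.812, -0.021, 0.852, -0.269], 'eef_pos': [530.444, 128.629, 209.549], 'tool_rot': [3.141, -0.001, 0.0], 'force': [-0.391, -0.779, -0.122], 'torque': [-0.004, 0.015, -0.046], 'width': 85.025}
```

View pics/wrist1.png

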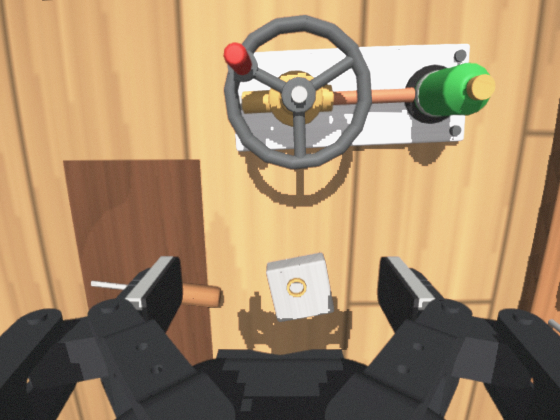

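The wrist view shows valve_a's wheel: hub at about px (299,95) and rim spanning columns 225–371 and rows 16–168. The red handle's top is at (236,52) and its foot at (246,72). The green cartridge is to the right at (455,90).

Run:
```python
from h import *
C={n:np.load(n+"1.npz") for n in("wrist","side","scene")}
for n,c in C.items():
    m=red(c['p']);print(n,comps(m))
w=C['wrist'];g=cv2.cvtColor(w['p'],cv2.COLOR_BGR2HSV)
# dark rim mask in annulus
ctr=np.array([299,94]);yy,xx=np.mgrid[:420,:560];r=np.hypot(xx-ctr[0],yy-ctr[1])
m=((g[...,2]<110)&(g[...,1]<90)&(r>60)&(r<82)).astype(np.uint8)
pts=np.argwhere(m)[:,::-1].astype(float)
for z in(90,92,94):
    P=onz(w,pts,z)[:,:2]
    A=np.c_[2*P,np.ones(len(P))];b=(P**2).sum(1)
    for k in range(3):
        s=np.linalg.lstsq(A,b,rcond=None)[0];R=np.sqrt(s[2]+s[0]**2+s[1]**2)
        e=abs(np.hypot(*(P-s[:2]).T)-R);A=A[e<8];b=b[e<8];P=P[e<8]
    print(z,s[:2],R,len(P))
for a in [C['wrist'],C['side'],C['scene']]:
    print(cv2.imwrite('pics/x.png',a['p']))
cv2.imwrite("pics/scene1c.png",cv2.resize(C['scene']['p'][140:260,290:430],None,fx=5,fy=5,interpolation=cv2.INTER_CUBIC))
cv2.imwrite("pics/wrist1c.png",cv2.resize(w['p'][20:110,200:340],None,fx=5,fy=5,interpolation=cv2.INTER_CUBIC))
```

```text
wrist []
side [([258, 138, 3, 13, 37], [259.0, 144.3]), ([329, 268, 9, 16, 88], [332.9, 275.2])]
scene [([340, 166, 2, 10, 15], [340.5, 170.5]), ([213, 248, 5, 12, 35], [215.4, 253.0])]
90 [545.87575924 208.79505646] 54.89189280925671 1940
92 [545.7700351  208.69857053] 54.50133487454463 1941
94 [545.65915596 208.59724234] 54.11525969285632 1941
True
True
True
```

View pics/scene1c.png

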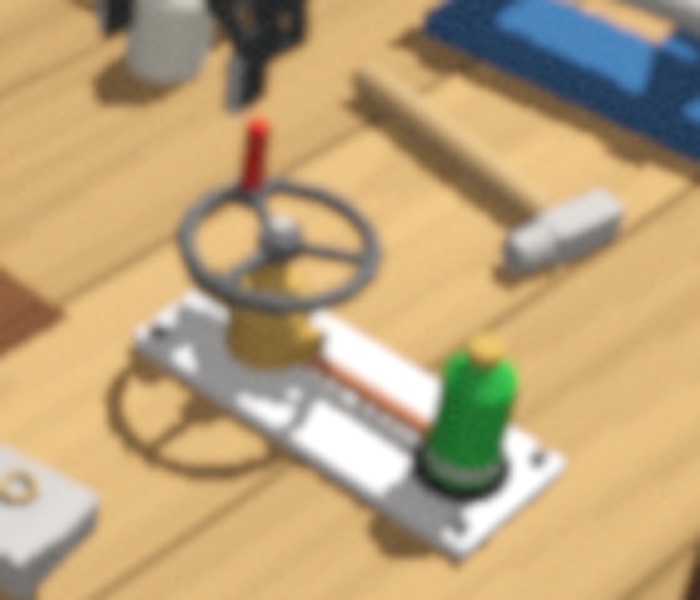

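View pics/wrist1c.png

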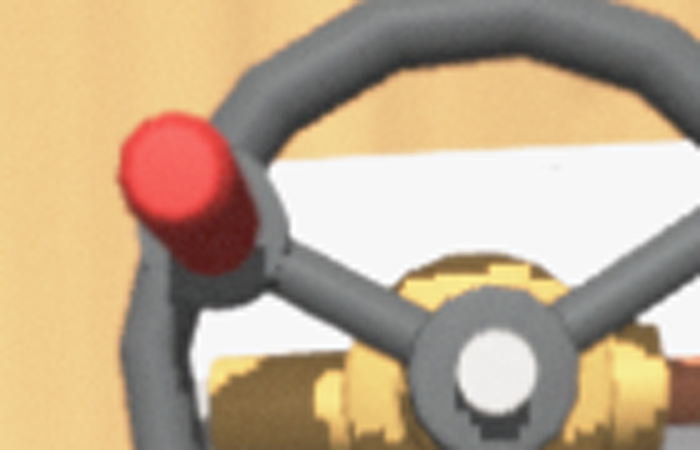

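Run:
```python
from h import *
C={n:np.load(n+"1.npz") for n in("wrist","side","scene")}
px=dict(wrist=(234.4,53.6),side=(259.2,137.8),scene=(341.6,165.6))
rs={n:tuple(a if a.ndim==1 else a[0] for a in ray(C[n],[px[n]])) for n in px}
print(tri(list(rs.values())))
print(tri([rs['wrist'],rs['side']]),tri([rs['wrist'],rs['scene']]))
X=onz(C['wrist'],[px['wrist']],143)[0];print(X)
c=np.array([545.7,208.7]);v=X[:2]-c;print(np.linalg.norm(v),np.degrees(np.arctan2(v[1],v[0])))
hub=onz(C['wrist'],[[299.3,94.4]],105);print('hub',hub)
ph=dict(wrist=(299.4,94.2),side=(277.2,150.8),scene=(346,186))
print(tri([tuple((ray(C[n],[ph[n]])[0],ray(C[n],[ph[n]])[1][0])) for n in ph]))
```

```text
(array([501.10262998, 236.50043967, 139.81596101]), [np.float64(0.7514020799021588), np.float64(0.7787418501713398), np.float64(0.8931429081712533)])
(array([500.76503359, 235.84426248, 141.34855648]), [np.float64(0.1564995786297254), np.float64(0.1564995786297003)]) (array([500.66995657, 236.77101003, 138.45791742]), [np.float64(0.5463683530239251), np.float64(0.5463683530239104)])
[500.82680116 235.61010164 143.        ]
52.32358496858868 149.04921795796466
hub [[545.5897662  212.53291668 105.        ]]
(array([545.93366386, 212.75514486, 102.34941735]), [np.float64(0.15727287417524066), np.float64(0.21934450069978872), np.float64(0.22467521262865264)])
```

Call:
play_rows(targets=[{"slide":[-15,-53,0],"turn":[0,0,0],"hand":85},{"slide":[-14.5,-54,0],"turn":[0,0,0],"hand":85},{"slide":[0,0,40],"turn":[0,0,0],"hand":50},{"slide":[0,0,0],"turn":[0,0,0],"hand":50},{"slide":[0,0,0],"turn":[0,0,0],"hand":50}])

```text
clock: 1.55
eef_pos: [501.8, 234.6, 170.1]
tool_rot: [3.141, -0.001, -0.003]
force: [0.8, -0.9, 0.5]
width: 49.8
```

```bash
python3 snap.py 2 wrist side
```

```text
{'clock': 1.55, 'qpos': [-0.506, 0.539, 0.027, 1.833, -0.019, 0.769, -0.473], 'eef_pos': [501.824, 234.575, 170.051], 'tool_rot': [3.141, -0.001, -0.003], 'force': [0.807, -0.851, 0.451], 'torque': [0.013, 0.021, 0.021], 'width': 49.773}
```

View pics/wrist2.png

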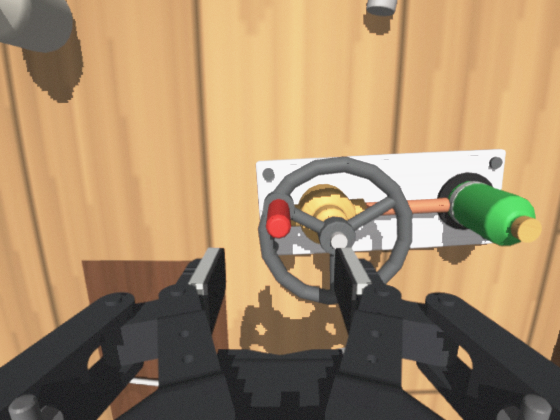

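View pics/side2.png

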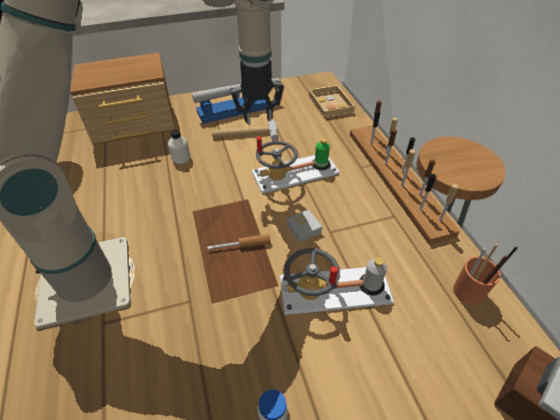

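Now the wrist view has the handle's top at about (279,228), centred between the fingers, and the hub at (339,240). I'll check it against the first view.

Run:
```python
from h import *
a=np.load("wrist1.npz");b=np.load("wrist2.npz")
R=lambda c,p:(ray(c,[p])[0],ray(c,[p])[1][0])
print(tri([R(a,(234.4,53.6)),R(b,(279.3,228))]), onz(b,[(279.3,228)],143))
print(tri([R(a,(299.4,94.2)),R(b,(339.4,240.3))]))
cv2.imwrite("pics/wrist2c.png",cv2.resize(b['p'][150:310,240:420],None,fx=4,fy=4,interpolation=cv2.INTER_CUBIC))
```

```text
(array([501.16576741, 235.57454113, 143.54197215]), [np.float64(0.2761992123540105), np.float64(0.2761992123539557)]) [[501.43265724 235.46377462 143.        ]]
(array([545.80797975, 212.73297836, 104.85456384]), [np.float64(0.13976328412173217), np.float64(0.13976328412202796)])
```

View pics/wrist2c.png

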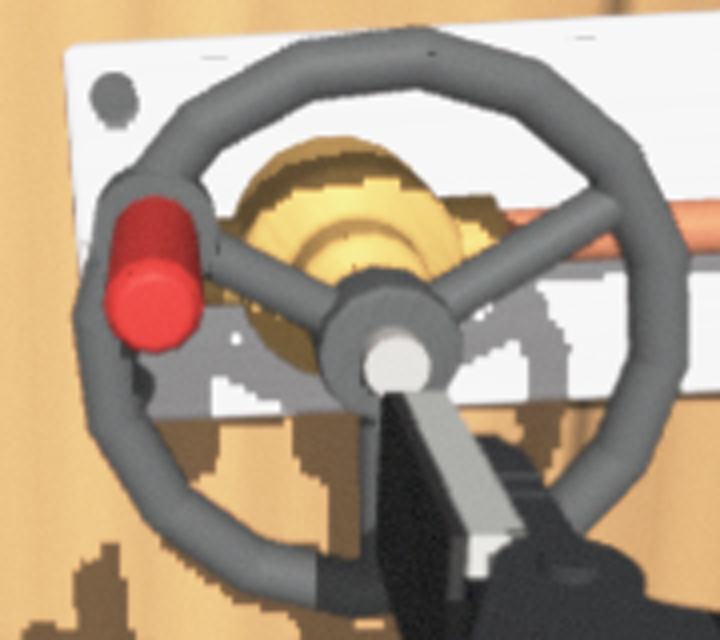

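Call:
play_rows(targets=[{"slide":[-0.5,-1,45],"turn":[0,0,0],"hand":50},{"slide":[0,0,20],"turn":[0,0,0],"hand":50},{"slide":[0,0,0],"turn":[0,0,0],"hand":50},{"slide":[0,0,0],"turn":[0,0,0],"hand":10},{"slide":[0,0,0],"turn":[0,0,0],"hand":10}])

```text
clock: 2.28
eef_pos: [501.1, 237.3, 105.8]
tool_rot: [-3.14, -0.002, -0.0]
force: [-1.5, 0.1, 8.1]
width: 14.3
```

Call:
play_rows(targets=[{"slide":[0,0,0],"turn":[0,0,0],"hand":5},{"slide":[0,0,0],"turn":[0,0,0],"hand":5},{"slide":[0,0,0],"turn":[0,0,0],"hand":5}])

```text
clock: 2.65
eef_pos: [501.1, 237.4, 106.0]
tool_rot: [-3.14, -0.003, -0.0]
force: [-1.6, -0.3, 5.3]
width: 13.5
```

```bash
python3 snap.py 3 wrist side
```

```text
{'clock': 2.65, 'qpos': [-0.507, 0.63, 0.021, 1.888, -0.021, 0.621, -0.473], 'eef_pos': [501.082, 237.403, 106.026], 'tool_rot': [-3.14, -0.003, -0.0], 'force': [-1.646, -0.261, 5.312], 'torque': [-0.132, 0.193, 0.079], 'width': 13.456}
```

View pics/wrist3.png

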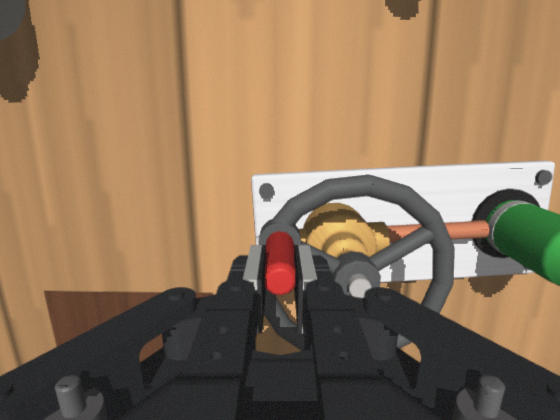

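Run:
```python
import numpy as np
a=152.9-12*np.arange(31)
p=np.c_[50*np.cos(np.radians(a)),-50*np.sin(np.radians(a))].round(0 if 0 else 1)
for i in range(30): print(i,round(a[i+1],1),(p[i+1]-p[i]).round(1).tolist(),' world',(p[i+1]*[1,-1]+[545.8,212.7]).round(1).tolist())
```

```text
0 140.9 [5.7, -8.7]  world [507.0, 244.2]
1 128.9 [7.4, -7.4]  world [514.4, 251.6]
2 116.9 [8.8, -5.7]  world [523.2, 257.3]
3 104.9 [9.7, -3.7]  world [532.9, 261.0]
4 92.9 [10.4, -1.6]  world [543.3, 262.6]
5 80.9 [10.4, 0.5]  world [553.7, 262.1]
6 68.9 [10.1, 2.8]  world [563.8, 259.3]
7 56.9 [9.3, 4.7]  world [573.1, 254.6]
8 44.9 [8.1, 6.6]  world [581.2, 248.0]
9 32.9 [6.6, 8.1]  world [587.8, 239.9]
10 20.9 [4.7, 9.4]  world [592.5, 230.5]
11 8.9 [2.7, 10.1]  world [595.2, 220.4]
12 -3.1 [0.5, 10.4]  world [595.7, 210.0]
13 -15.1 [-1.6, 10.3]  world [594.1, 199.7]
14 -27.1 [-3.8, 9.8]  world [590.3, 189.9]
15 -39.1 [-5.7, 8.7]  world [584.6, 181.2]
16 -51.1 [-7.4, 7.4]  world [577.2, 173.8]
17 -63.1 [-8.8, 5.7]  world [568.4, 168.1]
18 -75.1 [-9.7, 3.7]  world [558.7, 164.4]
19 -87.1 [-10.4, 1.6]  world [548.3, 162.8]
20 -99.1 [-10.4, -0.5]  world [537.9, 163.3]
21 -111.1 [-10.1, -2.8]  world [527.8, 166.1]
22 -123.1 [-9.3, -4.7]  world [518.5, 170.8]
23 -135.1 [-8.1, -6.6]  world [510.4, 177.4]
24 -147.1 [-6.6, -8.1]  world [503.8, 185.5]
25 -159.1 [-4.7, -9.4]  world [499.1, 194.9]
26 -171.1 [-2.7, -10.1]  world [496.4, 205.0]
27 -183.1 [-0.5, -10.4]  world [495.9, 215.4]
28 -195.1 [1.6, -10.3]  world [497.5, 225.7]
29 -207.1 [3.8, -9.8]  world [501.3, 235.5]
```

Call:
play_rows(targets=[{"slide":[5.7,-8.7,0],"turn":[0,0,0],"hand":5},{"slide":[7.4,-7.4,0],"turn":[0,0,0],"hand":5}])

```text
clock: 3.0
eef_pos: [513.8, 253.3, 106.0]
tool_rot: [-3.141, -0.002, -0.0]
force: [-0.5, -1.9, 6.4]
width: 12.9
```

Call:
play_rows(targets=[{"slide":[8.8,-5.7,0],"turn":[0,0,0],"hand":5},{"slide":[9.7,-3.7,0],"turn":[0,0,0],"hand":5},{"slide":[10.4,-1.6,0],"turn":[0,0,0],"hand":5}])

```text
clock: 3.38
eef_pos: [542.7, 264.5, 106.0]
tool_rot: [-3.141, -0.001, 0.0]
force: [-2.2, -2.0, 6.0]
width: 13.0
```

```bash
python3 snap.py 4 wrist side scene
```

```text
{'clock': 3.375, 'qpos': [-0.514, 0.687, 0.023, 1.749, -0.022, 0.704, -0.479], 'eef_pos': [542.681, 264.457, 106.038], 'tool_rot': [-3.141, -0.001, 0.0], 'force': [-2.211, -1.988, 6.023], 'torque': [-0.364, 0.352, 0.024], 'width': 13.019}
```

View pics/wrist4.png

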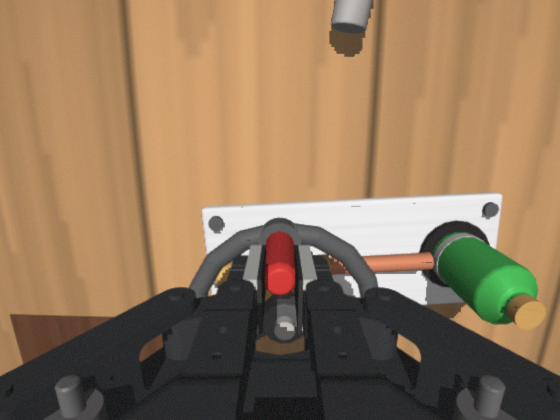

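The wheel follows: handle now near 93° and still held, with forces of only 2 N. From here the stop can come at any point, so I'll use short calls.

Call:
play_rows(targets=[{"slide":[10.4,0.5,0],"turn":[0,0,0],"hand":5},{"slide":[10.1,2.8,0],"turn":[0,0,0],"hand":5}])

```text
clock: 3.78
eef_pos: [562.7, 261.5, 106.0]
tool_rot: [-3.14, -0.001, 0.001]
force: [-2.4, -1.0, 8.2]
width: 13.5
```

Call:
play_rows(targets=[{"slide":[9.3,4.7,0],"turn":[0,0,0],"hand":5},{"slide":[8.1,6.6,0],"turn":[0,0,0],"hand":5}])

```text
clock: 4.03
eef_pos: [580.2, 250.6, 106.0]
tool_rot: [-3.14, -0.001, 0.001]
force: [-1.8, 0.1, 7.6]
width: 13.3
```

Call:
play_rows(targets=[{"slide":[6.6,8.1,0],"turn":[0,0,0],"hand":5},{"slide":[4.7,9.4,0],"turn":[0,0,0],"hand":5}])

```text
clock: 4.28
eef_pos: [591.9, 233.4, 106.1]
tool_rot: [-3.139, -0.002, 0.001]
force: [-1.5, 0.8, 7.4]
width: 12.9
```

Call:
play_rows(targets=[{"slide":[2.7,10.1,0],"turn":[0,0,0],"hand":5},{"slide":[0.5,10.4,0],"turn":[0,0,0],"hand":5}])

```text
clock: 4.53
eef_pos: [595.5, 216.4, 106.2]
tool_rot: [-3.134, -0.004, 0.001]
force: [-0.2, 17.3, 0.5]
width: 13.2
```

Call:
play_rows(targets=[{"slide":[0,0,0],"turn":[0,0,0],"hand":5}])

```text
clock: 4.65
eef_pos: [595.4, 216.8, 106.1]
tool_rot: [-3.134, -0.004, 0.002]
force: [0.9, 8.4, 2.2]
width: 13.2
```

Call:
play_rows(targets=[{"slide":[0,5,0],"turn":[0,0,0],"hand":5},{"slide":[0,0,0],"turn":[0,0,0],"hand":5},{"slide":[0,0,0],"turn":[0,0,0],"hand":5}])

```text
clock: 5.03
eef_pos: [595.4, 216.6, 106.2]
tool_rot: [-3.129, -0.005, 0.005]
force: [1.9, 14.7, -0.4]
width: 12.8
```

```bash
python3 snap.py 5 wrist side scene
```

```text
{'clock': 5.025, 'qpos': [-0.391, 0.719, 0.005, 1.67, -0.02, 0.743, -0.367], 'eef_pos': [595.44, 216.647, 106.166], 'tool_rot': [-3.129, -0.005, 0.005], 'force': [1.909, 14.671, -0.364], 'torque': [3.162, -0.237, 0.056], 'width': 12.818}
```

View pics/wrist5.png

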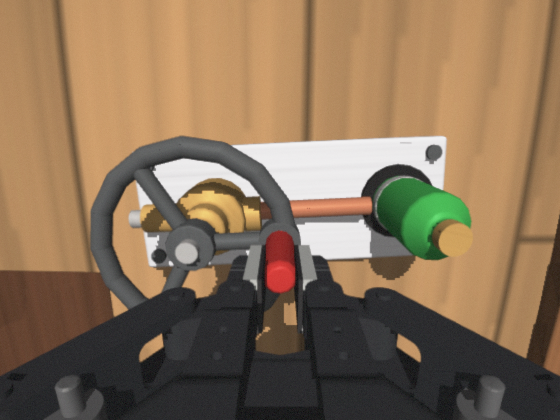

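The stop is confirmed. 5 mm more push moved the TCP only 0.2 mm while the force rose from 8 to 15 N. The handle is near +2.5°, 150° clockwise of its start, and the cartridge at (440,240) is clear. Next is a short pause, then the back-off.

Run:
```python
import numpy as np
a=2.5+12*np.arange(31)
p=np.c_[50*np.cos(np.radians(a)),-50*np.sin(np.radians(a))].round(1)
for i in range(30): print(i,round(a[i+1],1),(p[i+1]-p[i]).round(1).tolist(),' meas~',(p[i+1]*[1,-1]+[545.5,214.5]).round(1).tolist())
```

```text
0 14.5 [-1.6, -10.3]  meas~ [593.9, 227.0]
1 26.5 [-3.7, -9.8]  meas~ [590.2, 236.8]
2 38.5 [-5.6, -8.8]  meas~ [584.6, 245.6]
3 50.5 [-7.3, -7.5]  meas~ [577.3, 253.1]
4 62.5 [-8.7, -5.8]  meas~ [568.6, 258.9]
5 74.5 [-9.7, -3.8]  meas~ [558.9, 262.7]
6 86.5 [-10.3, -1.7]  meas~ [548.6, 264.4]
7 98.5 [-10.5, 0.4]  meas~ [538.1, 264.0]
8 110.5 [-10.1, 2.7]  meas~ [528.0, 261.3]
9 122.5 [-9.4, 4.6]  meas~ [518.6, 256.7]
10 134.5 [-8.1, 6.5]  meas~ [510.5, 250.2]
11 146.5 [-6.7, 8.1]  meas~ [503.8, 242.1]
12 158.5 [-4.8, 9.3]  meas~ [499.0, 232.8]
13 170.5 [-2.8, 10.0]  meas~ [496.2, 222.8]
14 182.5 [-0.7, 10.5]  meas~ [495.5, 212.3]
15 194.5 [1.6, 10.3]  meas~ [497.1, 202.0]
16 206.5 [3.7, 9.8]  meas~ [500.8, 192.2]
17 218.5 [5.6, 8.8]  meas~ [506.4, 183.4]
18 230.5 [7.3, 7.5]  meas~ [513.7, 175.9]
19 242.5 [8.7, 5.8]  meas~ [522.4, 170.1]
20 254.5 [9.7, 3.8]  meas~ [532.1, 166.3]
21 266.5 [10.3, 1.7]  meas~ [542.4, 164.6]
22 278.5 [10.5, -0.4]  meas~ [552.9, 165.0]
23 290.5 [10.1, -2.7]  meas~ [563.0, 167.7]
24 302.5 [9.4, -4.6]  meas~ [572.4, 172.3]
25 314.5 [8.1, -6.5]  meas~ [580.5, 178.8]
26 326.5 [6.7, -8.1]  meas~ [587.2, 186.9]
27 338.5 [4.8, -9.3]  meas~ [592.0, 196.2]
28 350.5 [2.8, -10.0]  meas~ [594.8, 206.2]
29 362.5 [0.7, -10.5]  meas~ [595.5, 216.7]
```

Call:
play_rows(targets=[{"slide":[0,0,0],"turn":[0,0,0],"hand":5},{"slide":[0,0,0],"turn":[0,0,0],"hand":5},{"slide":[0,0,0],"turn":[0,0,0],"hand":5},{"slide":[0,0,0],"turn":[0,0,0],"hand":5},{"slide":[0,-9.0,0],"turn":[0,0,0],"hand":5}])

```text
clock: 5.8
eef_pos: [595.5, 217.7, 106.0]
tool_rot: [-3.139, -0.003, 0.002]
force: [-0.1, -2.5, 7.7]
width: 12.8
```

Call:
play_rows(targets=[{"slide":[0,0,0],"turn":[0,0,0],"hand":5},{"slide":[0,0,0],"turn":[0,0,0],"hand":5}])

```text
clock: 6.05
eef_pos: [595.5, 217.0, 106.1]
tool_rot: [-3.139, -0.003, 0.0]
force: [0.9, 2.0, 6.5]
width: 13.0
```

```bash
python3 snap.py 6 wrist side scene
```

```text
{'clock': 6.05, 'qpos': [-0.402, 0.722, 0.014, 1.663, -0.015, 0.752, -0.38], 'eef_pos': [595.45, 216.984, 106.057], 'tool_rot': [-3.139, -0.003, 0.0], 'force': [0.932, 1.956, 6.486], 'torque': [0.486, 0.018, 0.007], 'width': 13.022}
```

Call:
play_rows(targets=[{"slide":[-1.6,-11.2,0],"turn":[0,0,0],"hand":5},{"slide":[-3.7,-9.8,0],"turn":[0,0,0],"hand":5},{"slide":[-5.6,-8.8,0],"turn":[0,0,0],"hand":5},{"slide":[-7.3,-7.5,0],"turn":[0,0,0],"hand":5},{"slide":[-8.7,-5.8,0],"turn":[0,0,0],"hand":5}])

```text
clock: 6.82
eef_pos: [569.4, 258.5, 106.0]
tool_rot: [-3.141, -0.004, -0.001]
force: [1.6, -1.5, 6.3]
width: 12.9
```

Call:
play_rows(targets=[{"slide":[-9.7,-3.8,0],"turn":[0,0,0],"hand":5},{"slide":[-10.3,-1.7,0],"turn":[0,0,0],"hand":5},{"slide":[-10.5,0.4,0],"turn":[0,0,0],"hand":5},{"slide":[-10.1,2.7,0],"turn":[0,0,0],"hand":5},{"slide":[-9.4,4.6,0],"turn":[0,0,0],"hand":5}])

```text
clock: 7.45
eef_pos: [519.2, 257.1, 106.0]
tool_rot: [-3.14, -0.005, -0.0]
force: [2.1, -0.7, 5.4]
width: 13.1
```

Call:
play_rows(targets=[{"slide":[-8.1,6.5,0],"turn":[0,0,0],"hand":5},{"slide":[-6.7,8.1,0],"turn":[0,0,0],"hand":5},{"slide":[-4.8,9.3,0],"turn":[0,0,0],"hand":5},{"slide":[-2.8,10.0,0],"turn":[0,0,0],"hand":5},{"slide":[-0.7,10.5,0],"turn":[0,0,0],"hand":5}])

```text
clock: 8.07
eef_pos: [495.5, 213.0, 106.0]
tool_rot: [-3.139, -0.003, 0.001]
force: [0.8, 1.6, 7.0]
width: 12.7
```

Call:
play_rows(targets=[{"slide":[1.6,10.3,0],"turn":[0,0,0],"hand":5},{"slide":[3.7,9.8,0],"turn":[0,0,0],"hand":5},{"slide":[5.6,8.8,0],"turn":[0,0,0],"hand":5},{"slide":[7.3,7.5,0],"turn":[0,0,0],"hand":5},{"slide":[8.7,5.8,0],"turn":[0,0,0],"hand":5}])

```text
clock: 8.7
eef_pos: [522.1, 170.2, 106.0]
tool_rot: [-3.14, -0.002, -0.0]
force: [0.0, 2.5, 7.7]
width: 13.2
```

Call:
play_rows(targets=[{"slide":[9.7,3.8,0],"turn":[0,0,0],"hand":5},{"slide":[10.3,1.7,0],"turn":[0,0,0],"hand":5},{"slide":[10.5,-0.4,0],"turn":[0,0,0],"hand":5},{"slide":[10.1,-2.7,0],"turn":[0,0,0],"hand":5},{"slide":[9.4,-4.6,0],"turn":[0,0,0],"hand":5}])

```text
clock: 9.32
eef_pos: [571.9, 171.9, 106.0]
tool_rot: [-3.141, -0.001, -0.001]
force: [-2.8, 1.1, 8.9]
width: 13.5
```

Call:
play_rows(targets=[{"slide":[8.1,-6.5,0],"turn":[0,0,0],"hand":5},{"slide":[6.7,-8.1,0],"turn":[0,0,0],"hand":5},{"slide":[4.8,-9.3,0],"turn":[0,0,0],"hand":5},{"slide":[2.8,-10.0,0],"turn":[0,0,0],"hand":5},{"slide":[0.7,-10.5,0],"turn":[0,0,0],"hand":5}])

```text
clock: 9.95
eef_pos: [595.6, 215.5, 106.0]
tool_rot: [3.141, -0.002, -0.001]
force: [-2.7, -1.8, 7.3]
width: 13.1
```

```bash
python3 snap.py 7 wrist
```

```text
{'clock': 9.95, 'qpos': [-0.401, 0.723, 0.014, 1.663, -0.011, 0.755, -0.383], 'eef_pos': [595.552, 215.517, 106.019], 'tool_rot': [3.141, -0.002, -0.001], 'force': [-2.715, -1.757, 7.279], 'torque': [-0.408, 0.258, 0.058], 'width': 13.14}
```

View pics/wrist7.png

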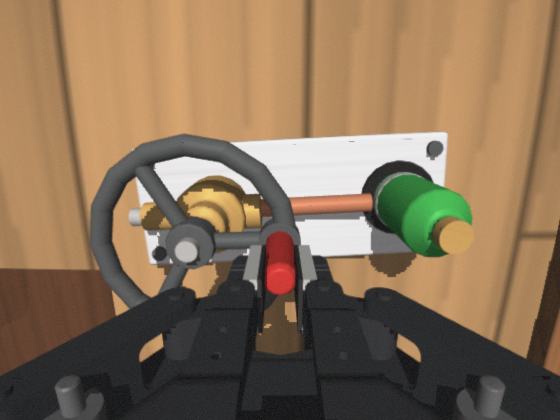

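One turn is done: the picture matches the stop view, with the handle gripped at (281,276). On to the second turn.

Call:
play_rows(targets=[{"slide":[-1.6,-10.3,0],"turn":[0,0,0],"hand":5},{"slide":[-3.7,-9.8,0],"turn":[0,0,0],"hand":5},{"slide":[-5.6,-8.8,0],"turn":[0,0,0],"hand":5},{"slide":[-7.3,-7.5,0],"turn":[0,0,0],"hand":5},{"slide":[-8.7,-5.8,0],"turn":[0,0,0],"hand":5}])

```text
clock: 10.62
eef_pos: [569.3, 258.5, 106.0]
tool_rot: [-3.141, -0.004, -0.001]
force: [1.2, -0.8, 6.6]
width: 13.1
```

Call:
play_rows(targets=[{"slide":[-9.7,-3.8,0],"turn":[0,0,0],"hand":5},{"slide":[-10.3,-1.7,0],"turn":[0,0,0],"hand":5},{"slide":[-10.5,0.4,0],"turn":[0,0,0],"hand":5},{"slide":[-10.1,2.7,0],"turn":[0,0,0],"hand":5},{"slide":[-9.4,4.6,0],"turn":[0,0,0],"hand":5}])

```text
clock: 11.25
eef_pos: [519.2, 257.1, 106.0]
tool_rot: [-3.14, -0.005, -0.0]
force: [2.3, -0.3, 5.3]
width: 13.0
```

Call:
play_rows(targets=[{"slide":[-8.1,6.5,0],"turn":[0,0,0],"hand":5},{"slide":[-6.7,8.1,0],"turn":[0,0,0],"hand":5},{"slide":[-4.8,9.3,0],"turn":[0,0,0],"hand":5},{"slide":[-2.8,10.0,0],"turn":[0,0,0],"hand":5},{"slide":[-0.7,10.5,0],"turn":[0,0,0],"hand":5}])

```text
clock: 11.88
eef_pos: [495.5, 213.0, 106.0]
tool_rot: [-3.139, -0.003, 0.001]
force: [0.7, 1.8, 6.6]
width: 13.1
```

Call:
play_rows(targets=[{"slide":[1.6,10.3,0],"turn":[0,0,0],"hand":5},{"slide":[3.7,9.8,0],"turn":[0,0,0],"hand":5},{"slide":[5.6,8.8,0],"turn":[0,0,0],"hand":5},{"slide":[7.3,7.5,0],"turn":[0,0,0],"hand":5},{"slide":[8.7,5.8,0],"turn":[0,0,0],"hand":5}])

```text
clock: 12.5
eef_pos: [522.1, 170.2, 106.0]
tool_rot: [-3.14, -0.002, -0.0]
force: [-0.2, 1.8, 8.2]
width: 13.4
```

Call:
play_rows(targets=[{"slide":[9.7,3.8,0],"turn":[0,0,0],"hand":5},{"slide":[10.3,1.7,0],"turn":[0,0,0],"hand":5},{"slide":[10.5,-0.4,0],"turn":[0,0,0],"hand":5},{"slide":[10.1,-2.7,0],"turn":[0,0,0],"hand":5},{"slide":[9.4,-4.6,0],"turn":[0,0,0],"hand":5}])

```text
clock: 13.12
eef_pos: [571.9, 171.9, 106.0]
tool_rot: [-3.141, -0.001, -0.001]
force: [-2.5, 0.1, 10.0]
width: 13.0
```

Call:
play_rows(targets=[{"slide":[8.1,-6.5,0],"turn":[0,0,0],"hand":5},{"slide":[6.7,-8.1,0],"turn":[0,0,0],"hand":5},{"slide":[4.8,-9.3,0],"turn":[0,0,0],"hand":5},{"slide":[2.8,-10.0,0],"turn":[0,0,0],"hand":5}])

```text
clock: 13.62
eef_pos: [594.6, 205.1, 106.0]
tool_rot: [3.141, -0.002, -0.001]
force: [-1.7, -1.3, 8.6]
width: 13.1
```

Call:
play_rows(targets=[{"slide":[0.7,-10.5,0],"turn":[0,0,0],"hand":5},{"slide":[0,0,0],"turn":[0,0,0],"hand":5},{"slide":[0,0,0],"turn":[0,0,0],"hand":5}])

```text
clock: 14.0
eef_pos: [595.4, 217.5, 106.0]
tool_rot: [-3.14, -0.003, 0.0]
force: [-0.4, 1.4, 6.6]
width: 12.6
```

```bash
python3 snap.py 8 wrist side scene
python3 - <<'E'
from h import *
for n in("side","scene"):
    A=None
    for k in "568":
        c=np.load(n+k+".npz");p=c['p'].astype(int);m=(p[...,2]-np.maximum(p[...,0],p[...,1]))
        bx=(slice(120,200),slice(240,320)) if n=="side" else (slice(150,230),slice(320,400))
        mm=((m[bx]>60)&(p[bx][...,1]<90)).astype(np.uint8);print(n,k,comps(mm))
E
```

```text
{'clock': 14.0, 'qpos': [-0.4, 0.723, 0.01, 1.663, -0.01, 0.753, -0.385], 'eef_pos': [595.406, 217.506, 106.025], 'tool_rot': [-3.14, -0.003, 0.0], 'force': [-0.375, 1.412, 6.636], 'torque': [0.355, 0.045, 0.019], 'width': 12.564}
side 5 [([51, 15, 5, 15, 52], [53.1, 22.1])]
side 6 [([51, 15, 5, 15, 53], [53.1, 22.1])]
side 8 [([51, 15, 5, 15, 51], [53.0, 22.0])]
scene 5 [([38, 30, 4, 16, 43], [39.5, 38.1])]
scene 6 [([38, 30, 4, 16, 44], [39.6, 38.1])]
scene 8 [([38, 30, 4, 16, 45], [39.6, 38.0])]
```

Run:
```python
from h import *
def g(k): return cv2.cvtColor(np.load(f"wrist{k}.npz")['p'],cv2.COLOR_BGR2GRAY).astype(np.float32)
R={'rim_left':(90,180,75,40),'rim_top':(150,130,80,40),'crank_base':(262,215,36,20),'hubface':(165,220,45,45),'plate':(330,135,120,30),'cart':(375,170,95,80)}
for a,b in(('6','8'),('5','8'),('5','6')):
    A,B=g(a),g(b)
    for n,(x,y,w,h) in R.items():
        T=A[y:y+h,x:x+w];S=B[y-12:y+h+12,x-12:x+w+12]
        r=cv2.matchTemplate(S,T,cv2.TM_CCOEFF_NORMED);_,v,_,l=cv2.minMaxLoc(r)
        W=np.array([[1,0,l[0]-12],[0,1,l[1]-12]],np.float32)
        m=np.zeros_like(A,np.uint8);M=None
        try:
            W2=np.array([[1,0,l[0]],[0,1,l[1]]],np.float32)
            cc,W2=cv2.findTransformECC(T,S,W2,cv2.MOTION_TRANSLATION,(3,60,1e-5),None,3)
            print(a,b,n,round(cc,3),(W2[:,2]-12).round(2))
        except Exception as e: print(n,v,l)
```

```text
6 8 rim_left 0.996 [-0.17  1.49]
6 8 rim_top 0.999 [0.01 0.96]
6 8 crank_base 0.95 [0.06 0.46]
6 8 hubface 0.997 [0.14 0.82]
6 8 plate 0.995 [0.03 0.57]
6 8 cart 0.999 [0.09 0.67]
5 8 rim_left 0.987 [-0.31  2.56]
5 8 rim_top 0.998 [-0.12  1.78]
5 8 crank_base 0.972 [-0.17  0.36]
5 8 hubface 0.984 [0.29 1.55]
5 8 plate 0.996 [ 0.74 -0.89]
5 8 cart 0.994 [ 0.69 -0.27]
5 6 rim_left 0.994 [-0.15  1.02]
5 6 rim_top 0.999 [-0.14  0.8 ]
5 6 crank_base 0.93 [-0.32  0.1 ]
5 6 hubface 0.987 [0.16 0.68]
5 6 plate 0.995 [ 0.72 -1.49]
5 6 cart 0.997 [ 0.63 -0.89]
```

Relative to the stop, the wheel has turned two full turns plus about 0.4–0.7°. I'll take one last hold and look at the whole bench.

Call:
play_rows(targets=[{"slide":[0,0.4,0],"turn":[0,0,0],"hand":5},{"slide":[0,0,0],"turn":[0,0,0],"hand":5},{"slide":[0,0,0],"turn":[0,0,0],"hand":5},{"slide":[0,0,0],"turn":[0,0,0],"hand":5}])

```text
clock: 14.65
eef_pos: [595.5, 216.9, 106.0]
tool_rot: [-3.14, -0.003, 0.0]
force: [-0.6, 2.2, 6.2]
width: 12.8
```

```bash
python3 snap.py 9 side
```

```text
{'clock': 14.65, 'qpos': [-0.399, 0.722, 0.01, 1.663, -0.01, 0.753, -0.384], 'eef_pos': [595.461, 216.916, 106.049], 'tool_rot': [-3.14, -0.003, 0.0], 'force': [-0.581, 2.174, 6.151], 'torque': [0.315, 0.099, 0.004], 'width': 12.781}
```

View pics/side9.png

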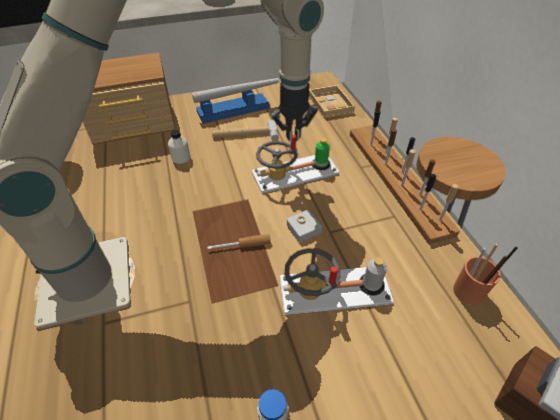

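The side view shows the handle gripped at about (293,142). The green cartridge at (322,155), the other valve, the grey cartridge and the other items are where they were. The TCP now reads (595.5, 216.9), against (595.4, 217.0) when just unloaded at the stop.

```bash
python3 -c "
from cell import *
print(finish_job())"
```

```text
the job is handed in; nothing more can be done
None
```

The left valve (valve_a), the one with the green cartridge, is set and the job is handed in at about 14.7 s. The arm is still gripping its red handle.

- **Closing:** I turned the wheel clockwise about 150° to its stop and held it there for roughly 1 s. The stop was clear: 5 mm more push moved the tool only 0.2 mm, while the force rose from 8 to 15 N.
- **Backing off:** I made two full counterclockwise turns and finished standing still.
- **Final position:** The tool reads (595.5, 216.9) mm, against (595.4, 217.0) mm with the push eased off at the stop. Before a last 0.4 mm trim, the wrist pictures put the wheel about 0.4–0.7° past two turns. I did not repeat that comparison after the trim.
- **Rest of the bench:** The last side view shows the cartridges, the other valve and the other items where they started. The wrist force reading stayed under about 20 N.

Two readings disagreed:
- **Wheel centre:** The circle fitted to the rim in the wrist picture was about 4 mm off the hub found from several views. I used the hub, because it agreed with the 50 mm crank radius and the forces stayed low on the way round.
- **Grip width:** The gripper read about 13 mm on the 16 mm handle. The grip held throughout.

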